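Re-rack the strip-down tools in reverse order

TASK

The four tools lie in the wooden rack in the order in which they were used to take a pump apart; for the rebuild, lay them in the blue rack in the reverse order, so that the tool at the left end of the wooden rack goes to the right end of the blue one, the second from the left to second from the right, and so on (left and right as the robot sees them). Each tool lies alone in its pair of forks just as it does now, with its handle, or the middle of the bar or shank, centred over the gap between the two forks.

Things in the scene. Friction and masses are not known exactly. Their poses are not given: they have to be found in the camera images.
- orange_driver_grip (a point): Screwdriver with an orange handle and bright shaft, 211 mm long, 0.09 kg; this point is the centre of the handle (106 mm long, 30 mm thick). Lies along x in forks of the wooden rack. Axes: y along the tool from shaft to handle; the shaft reaches 158 mm to -y; z up. Grip across it here, between the forks (54 mm apart, floor at 10 mm); neighbours are 62 mm apart, 32 mm or more clear between their sides.
- navy_driver_grip (a point): Screwdriver with a dark navy handle with a yellow end and bright shaft, 166 mm long, 0.09 kg; this point is the centre of the handle (82 mm long, 29 mm thick). Lies along x in forks of the wooden rack. Axes: y along the tool from shaft to handle; the shaft reaches 124 mm to -y; z up. Grip across it here, between the forks (54 mm apart, floor at 10 mm); neighbours are 62 mm apart, 32 mm or more clear between their sides.
- chrome_bar_grip (a point): Bright chrome socket extension bar, 120 mm long, 17 mm thick at the ends, 0.14 kg; this point is near its middle, on its axis. Lies along x in forks of the wooden rack. Axes: y along the tool (54 mm to +y, 66 mm to -y); z up. Grip across it here, between the forks (54 mm apart, floor at 10 mm); neighbours are 62 mm apart, 32 mm or more clear between their sides.
- grey_shank_grip (a point): Dull grey steel taper-shank tool, a plain round rod 170 mm long, up to 22 mm thick, 0.45 kg; this point is its middle. Lies along x in forks of the wooden rack. Axes: y along the tool; z up. Grip across it here, between the forks (54 mm apart, floor at 10 mm); neighbours are 62 mm apart, 32 mm or more clear between their sides.
- wood_rack: Brown wooden base board with four black pairs of forks, 232 x 90 x 6 mm, fixed on the table, where the tools lie at the start. Origin: centre of its underside. x across the rack, away from the robot; y along the row, to the left; z up. Its four places are at y = +93, +31, -31, -93 mm. At each place two upright V forks stand 64 mm apart (at +-32 mm along x, each 10 mm thick, 40 mm wide over the V, 90 degree V, its bottom 32 mm and its tips 49 mm above the table).
- blue_rack: Blue base plate with four blue pairs of forks, 232 x 90 x 6 mm, fixed on the table, empty at the start: the destination. Same origin, axes, four places and fork shape as the wooden rack. Lying in its forks a tool has its grip point this high over the table: orange screwdriver 52 mm, navy screwdriver 51 mm, chrome bar 43 mm, grey shank 47 mm.
- orange_driver_saddle: The black pair of forks (78 x 40 mm, 43 mm high) on the wooden rack in which the orange screwdriver lies at the start; fixed on the board, it marks that tool's place in the row. Origin: centre of its underside, 6 mm above the table; axes as the rack's.
- navy_driver_saddle: The black pair of forks (78 x 40 mm, 43 mm high) on the wooden rack in which the navy screwdriver lies at the start; fixed on the board, it marks that tool's place in the row. Origin: centre of its underside, 6 mm above the table; axes as the rack's.
- chrome_bar_saddle: The black pair of forks (78 x 40 mm, 43 mm high) on the wooden rack in which the chrome bar lies at the start; fixed on the board, it marks that tool's place in the row. Origin: centre of its underside, 6 mm above the table; axes as the rack's.
- grey_shank_saddle: The black pair of forks (78 x 40 mm, 43 mm high) on the wooden rack in which the grey shank lies at the start; fixed on the board, it marks that tool's place in the row. Origin: centre of its underside, 6 mm above the table; axes as the rack's.

How it is judged:
By the outcome, as a careful person would: the job done as asked, in the order asked, and still so for the second after the job is handed in, with the robot touching nothing.
It also fails if it takes over 99 s, if anything falls off the work surface, if the arm or the gripper's body presses on something with over 40 N, if the wrist force passes 120 N, or if a joint passes its speed limit or range.

ROBOT

A 6-joint arm with a two-finger parallel gripper is mounted at the origin on a cart in front of the work surface, level with it; the furniture and walls round the work are solid. World frame = base frame: x ahead of the robot, y to its left, z up, the work surface at z = 0. Lengths are in m, angles in degrees, forces in N, time in s.
With the tool pointing down it reaches from about 0.275 to 0.75 m from the base axis. Payload 10.2 kg.
Tool frame: the origin (TCP) lies midway between the tips of the shut fingers; the grasp point (between the pads) lies 19 mm behind it (robot.tcp_to_grasp is the distance from the TCP to the grasp point, in m); z points along the fingers, y is the line along which they close (so a half turn about z gives the same grasp; the last joint's range is limited). The gripper opens to 85 mm and grips with 20 to 120 N. Pads are 22 mm wide; open, the fingers measure 114 mm over their backs; the gripper's body (76 mm by 85 mm) begins 54 mm behind the grasp point. The pads swing forward as they close: fully open they stand 13 mm farther back than shut.
Start: joints at [61.226, 17.928, 85.812, -0, 76.261, -12.8], TCP at [0.144, 0.505, 0.231] pointing down, gripper open.
Joint ranges: [-168.41, 168.41], [-55.51, 124.54], [10.69, 146.95], [-70.63, 250.63], [1, 178], [-165.06, 165.06]. Speed limits (degrees/s): [136.94, 136.94, 172.46, 180, 180, 180].

INTERFACE

Orientations are given as a 3x3 rotation matrix whose columns are the frame's x, y, z axes.
In Python, from workcell import robot, optics, sign_off gives the robot as it stands.
- The arm moves only by the tool apply_moves, never from a script. Its argument "moves" is one flat list of numbers, 7 for each row, row after row: the shift along the world's x, y, z in units of 25 mm (1.0 is 25 mm), then the turn, a rotation vector about the world's x, y, z in units of 6 degrees (1.0 is 6 degrees), then the opening in per cent of the stroke, from 0 (shut) to 100 (fully open). In form: [x, y, z, rx, ry, rz, claw, x, y, z, rx, ry, rz, claw, ...]. A call has exactly 5 rows; each row shifts and turns the commanded pose from where the row before left it; what a row does not reach is not made up. A row lasts 1/8 s, in which the tool goes at most 62.5 mm and 10.7 degrees, less where a joint would pass 70% of its speed; a pose out of reach is approached as far as the arm can. A call with a number of a shift or a turn outside -1 to 1 is refused whole. A call with a gripper value outside its range is refused whole. The fingers move at their own pace and stop on an object; "grip_force" is the grip in N (left out, the last holds). Time passes only in rows, so rows that do not move let the fingers close, or fill a call up. It gives the time, the measured TCP pose, the force, the opening and the grip force at its end, in the units of the state.
- robot.get_state(): the state, without advancing time (a new reading comes with each control period).
- optics.grab_frame(name): name is "scene" or "top" or "wrist"; returns the picture (480x640x3 uint8, blue, green, red); there is no depth.
- optics.get_calibration(name): a dict with "fx", "fy", "cx", "cy" (pixels), "view" (4x4, takes a point from world to camera coordinates); the wrist camera has in their place "hand_eye" (4x4, takes a point from camera to tool coordinates, whose origin is the TCP and whose axes are the flange's). Camera axes: x right, y down, z forward; pixel columns grow to the right and rows downward; lengths in m; the calibration is good to about 2 mm. A picture is of the moment at which its call begins: read the wrist's pose just before it. get_calibration takes no time and is no camera call.
- sign_off(): hands the job in; it is judged then, once.
The state is a dict: "t": time; "qpos": joint angles; "qd": joint speeds; "joint_torque": joint torques, N m; "tcp_pos": TCP position; "orientation": TCP orientation; "force": force on the tool from outside, world axes, zero at the start; "torque": the same for the moment, N m; "finger_gap": finger opening in m; "gripper_force": force on a finger pad.
Only numpy, scipy, OpenCV 4.12 (cv2) and the standard library are available. Lean on these libraries where they do the work, as an engineer would, in place of code of your own. Each camera call takes 0.05 s, during which the arm holds its last target. There are 200 camera calls.

## Working session

There is one attempt and no reset: what is moved stays moved. The work goes in short steps, Python scripts to look and compute and a tool call to move; the robot and the scene stay as the last step left them, time stands still between calls to the robot, and variables do not carry over. Pictures are saved under pics/ and viewed, at most 14 in all, crops included, and the job is handed in when it is done.

Besides the shell and the picture viewer there is one more tool, called after "Request:" as name(argument=value, ...) on one line, values as JSON. apply_moves: Moves the arm, as the interface text tells. Shifts and turns lie within -1 to 1; 1 stands for 25 mm of shift or 6 degrees of turn. Its arguments: {"type":"object","properties":{"moves":{"type":"array"},"grip_force":{"type":"number"}},"required":["moves"]}

```bash
mkdir -p pics; ls; python3 - <<'E'
from workcell import robot, optics
import cv2, numpy as np
np.set_printoptions(precision=4,suppress=True)
s=robot.get_state(); print(s['t'],s['tcp_pos'],s['orientation'],s['finger_gap'],robot.tcp_to_grasp)
for n in('scene','top','wrist'):
    c=optics.get_calibration(n); print(n,{k:np.array(v) for k,v in c.items()})
    cv2.imwrite(f'pics/{n}0.png',optics.grab_frame(n))
E
```

```text
pics
0.0 [0.1444 0.5045 0.2307] [[-0.9614  0.2752 -0.0006]
 [ 0.2752  0.9614 -0.0011]
 [ 0.0003 -0.0012 -1.    ]] 0.08551890843266159 0.0187
scene {'fx': array(479.7074), 'fy': array(479.7074), 'cx': array(315.2804), 'cy': array(242.3387), 'view': array([[ 0.9081, -0.4183, -0.0188, -0.3821],
       [-0.2627, -0.5341, -0.8036,  0.2569],
       [ 0.3261,  0.7347, -0.5949,  0.6638],
       [ 0.    ,  0.    ,  0.    ,  1.    ]])}
top {'fx': array(623.3467), 'fy': array(623.3467), 'cx': array(314.5897), 'cy': array(238.9266), 'view': array([[ 0.001 , -1.    ,  0.0025,  0.1683],
       [-0.9977, -0.0012, -0.068 ,  0.508 ],
       [ 0.068 , -0.0024, -0.9977,  1.3007],
       [ 0.    ,  0.    ,  0.    ,  1.    ]])}
wrist {'fx': array(403.6939), 'fy': array(403.6939), 'cx': array(322.2819), 'cy': array(234.0952), 'hand_eye': array([[ 0.0001, -0.9618, -0.2737,  0.0689],
       [ 1.    , -0.0003,  0.0013, -0.0002],
       [-0.0013, -0.2737,  0.9618, -0.1439],
       [ 0.    ,  0.    ,  0.    ,  1.    ]])}
```

View pics/top0.png

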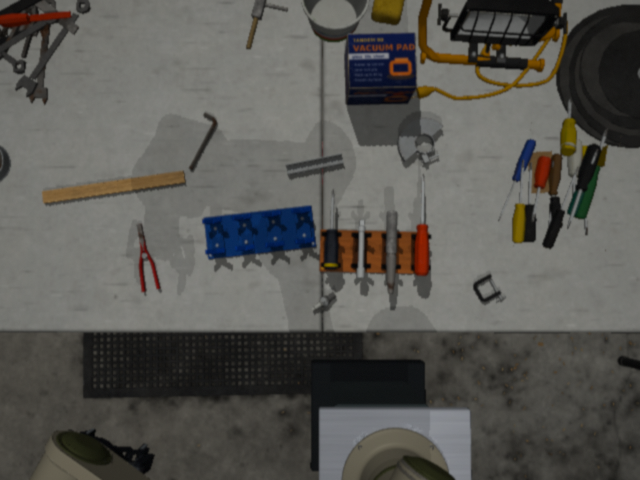

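View pics/scene0.png

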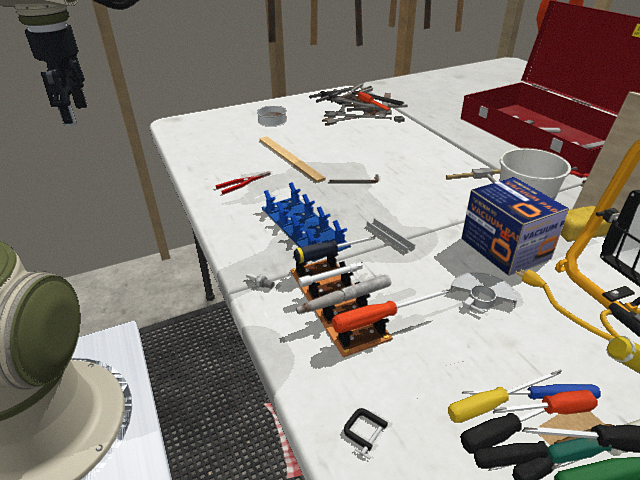

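The top view shows the blue rack at about (260,232) and the wooden rack at about (376,252). From left to right the wooden rack holds navy, chrome, grey and orange, so the blue rack must read orange, grey, chrome, navy. Next I enlarge both views.

```bash
python3 - <<'E'
import cv2
t=cv2.imread('pics/top0.png')[155:305,190:440]
cv2.imwrite('pics/topc.png',cv2.resize(t,None,fx=3.2,fy=3.2,interpolation=cv2.INTER_CUBIC))
t=cv2.imread('pics/scene0.png')[180:360,240:480]
cv2.imwrite('pics/scenec.png',cv2.resize(t,None,fx=3.2,fy=3.2,interpolation=cv2.INTER_CUBIC))
E
```

```text
(no output)
```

View pics/topc.png

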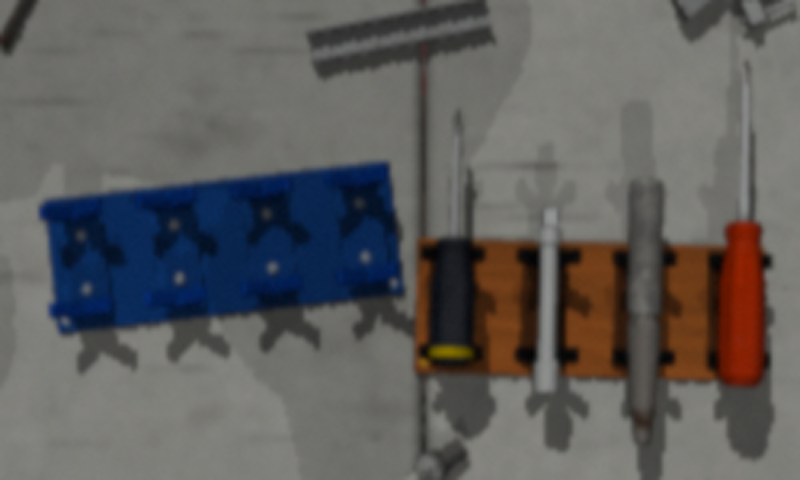

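View pics/scenec.png

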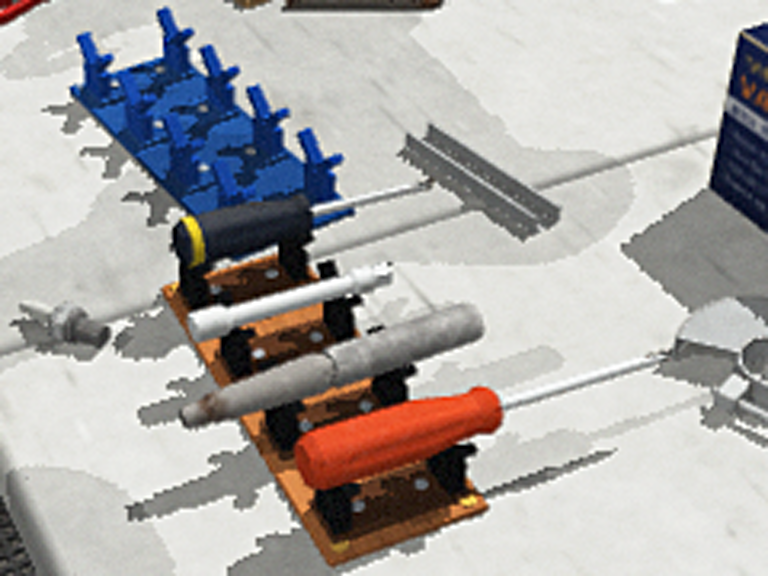

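The crops show the blue floor screws in pairs, e.g. (81,236)/(87,289) to (359,202)/(366,257), and the ends of all four tools in both views. I triangulate these.

```bash
cat > h.py <<'E'
import numpy as np
from workcell import robot, optics
np.set_printoptions(precision=4,suppress=True)
def ray(name,uv,st=None):
    c=optics.get_calibration(name)
    d=np.array([(uv[0]-c['cx'])/c['fx'],(uv[1]-c['cy'])/c['fy'],1.])
    if name=='wrist':
        T=np.eye(4);T[:3,:3]=np.array(st['orientation']);T[:3,3]=st['tcp_pos'];M=T@np.array(c['hand_eye'])
    else: M=np.linalg.inv(np.array(c['view']))
    d=M[:3,:3]@d; return M[:3,3],d/np.linalg.norm(d)
def tri(*rs):
    A=sum(np.eye(3)-np.outer(d,d) for o,d in rs);b=sum((np.eye(3)-np.outer(d,d))@o for o,d in rs)
    p=np.linalg.solve(A,b);e=max(np.linalg.norm((np.eye(3)-np.outer(d,d))@(p-o)) for o,d in rs)
    return p,e
def atz(r,z): return r[0]+r[1]*(z-r[0][2])/r[1][2]
E
python3 - <<'E'
from h import *
T=lambda u,v:ray('top',(190+(u+.5)/3.2-.5,155+(v+.5)/3.2-.5)); S=lambda u,v:ray('scene',(240+(u+.5)/3.2-.5,180+(v+.5)/3.2-.5))
for n,a,b in [('navy butt',(449,355),(185,243)),('navy front',(457,240),(308,222)),('chrome near',(545,388),(197,325)),('chrome far',(551,212),(388,275)),('grey near',(642,438),(188,415)),('grey far',(648,182),(478,320)),('or butt',(741,385),(308,465)),('or front',(744,225),(493,408)),('or tip',(746,62),(672,355)),
 ('wood BR near',(762,382),(333,565)),('wood BL near',(418,372),(165,290)),('blue left near corner',(65,330),None),('blue R far tip',(389,165),(352,212))]:
    if b: print(n,*tri(T(*a),S(*b)))
P=[]
for a,b in [((81,236),(87,289)),((174,224),(180,278)),((266,213),(272,267)),((359,202),(366,257))]:
    p=atz(T(*a),.01);q=atz(T(*b),.01);P.append((p+q)/2);print((p+q)/2,np.linalg.norm(p-q))
d=P[0]-P[3];print('blue c',np.mean(P,0),'yaw',np.degrees(np.arctan2(-d[0],d[1])),np.linalg.norm(d))
E
```

```text
navy butt [0.45   0.1375 0.0509] 0.0007282000121878101
navy front [0.5253 0.1319 0.0445] 4.336364608001447e-05
chrome near [0.4296 0.0753 0.0452] 3.172261826313062e-05
chrome far [0.5444 0.0705 0.0424] 0.0006445635543928253
grey near [0.3977 0.0131 0.046 ] 7.050798489035842e-05
grey far [0.5636 0.008  0.0501] 0.0012180000233667683
or butt [ 0.4326 -0.05    0.0535] 0.0010629916227493862
or front [ 0.5352 -0.0533  0.0508] 0.0005397824513860819
or tip [ 0.6424 -0.0568  0.0466] 0.0010177581794889251
wood BR near [ 0.4352 -0.0726  0.0039] 0.0011272684774651747
wood BL near [0.4413 0.1564 0.0047] 0.0007882599793749116
blue R far tip [0.5791 0.176  0.0042] 0.0001690059151388131
[0.5129 0.3785 0.01  ] 0.035555736604891634
[0.5206 0.3169 0.01  ] 0.036236375824843445
[0.528  0.2558 0.01  ] 0.03625452852344506
[0.5351 0.1937 0.01  ] 0.0370137010506088
blue c [0.5241 0.2862 0.01  ] yaw 6.854762337206606 0.18622490914344095
```

The heights (51, 44, 48 and 52 mm) and the 62.1 mm place spacing agree with the text. I move toward the navy tool, with a wrist look at both racks on the way.

Request:
apply_moves(moves=[0.91, -0.99, -0.1, 0, 0, 0.16, 55, 0.91, -0.99, -0.1, 0, 0, 0.16, 55, 0.91, -0.99, -0.1, 0, 0, 0.16, 55, 0.91, -0.99, -0.1, 0, 0, 0.16, 55, 0.91, -0.99, -0.1, 0, 0, 0.16, 55])

```text
t: 0.78
tcp_pos: [0.2588, 0.3801, 0.2186]
orientation: [[-0.981, 0.193, -0.0], [0.193, 0.981, -0.0], [0.0, -0.0, -1.0]]
force: [1.5, 0.2, -0.3]
finger_gap: 0.0467
gripper_force: 0.0
```

Request:
apply_moves(moves=[0.91, -0.99, 0, 0, 0, 0.16, 55, 0.91, -0.99, 0, 0, 0, 0.16, 55, 0.91, -0.99, 0, 0, 0, 0.16, 55, 0.91, -0.99, 0, 0, 0, 0.16, 55, 0, 0, 0, 0, 0, 0, 55])

```text
t: 1.4
tcp_pos: [0.3502, 0.2809, 0.2186]
orientation: [[-0.991, 0.13, -0.0], [0.13, 0.991, -0.0], [0.0, -0.0, -1.0]]
force: [-0.3, 0.8, -0.2]
finger_gap: 0.047
gripper_force: 0.0
```

```bash
python3 - <<'E'
from h import *
import cv2,json
s=robot.get_state();json.dump({k:np.array(s[k]).tolist() for k in('tcp_pos','orientation')},open('w1.json','w'))
cv2.imwrite('pics/w1.png',cv2.resize(optics.grab_frame('wrist'),(800,600),interpolation=cv2.INTER_CUBIC));print(s['t'],s['tcp_pos'],s['orientation'],s['finger_gap'])
E
```

```text
1.4 [0.3502 0.2809 0.2186] [[-0.9915  0.1305 -0.0003]
 [ 0.1305  0.9915 -0.0003]
 [ 0.0002 -0.0003 -1.    ]] 0.04696876800973374
```

View pics/w1.png

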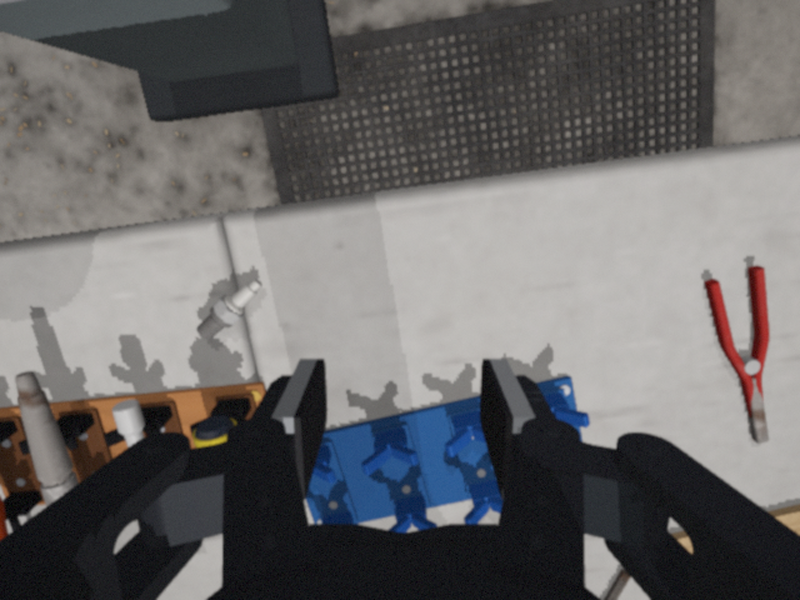

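The wrist view shows the near blue screws at (333,506), (406,489) and (482,473), the chrome end at (127,405) and the grey end at (27,380). I check these against the first estimate.

```bash
python3 - <<'E'
from h import *
import json
s=json.load(open('w1.json'));W=lambda u,v:ray('wrist',((u+.5)*.8-.5,(v+.5)*.8-.5),s)
x=np.array([np.cos(np.radians(6.85)),np.sin(np.radians(6.85)),0])
for p in [(333,506),(406,489),(482,473)]: print(atz(W(*p),.01)+.018*x)
print('chrome',atz(W(127,405),.044),'grey',atz(W(27,380),.047))
T=lambda u,v:ray('top',(190+(u+.5)/3.2-.5,155+(v+.5)/3.2-.5))
for a,b in [((87,289),None),((180,278),(482,473)),((272,267),(406,489)),((366,257),(333,506))]:
  if b: print('tri',*tri(T(*a),W(*b)))
E
```

```text
[0.5731 0.1979 0.01  ]
[0.5647 0.2597 0.01  ]
[0.5578 0.3226 0.01  ]
chrome [0.4275 0.0759 0.044 ] grey [0.3987 0.0155 0.047 ]
tri [0.4992 0.3122 0.0651] 0.003413550360271535
tri [0.5079 0.2564 0.0597] 0.0058989097722118465
tri [0.5169 0.1992 0.0546] 0.009211548986169646
```

The wrist estimate agrees with the first one to within 1–2 mm. I move above the navy tool.

Request:
apply_moves(moves=[0.9, -0.98, -0.6, 0, 0, 0.16, 55, 0.9, -0.98, -0.6, 0, 0, 0.16, 55, 0.9, -0.98, -0.6, 0, 0, 0.16, 55, 0.9, -0.98, -0.6, 0, 0, 0.16, 55, 0.9, -0.98, -0.6, 0, 0, 0.16, 55])

```text
t: 2.08
tcp_pos: [0.4619, 0.1596, 0.1433]
orientation: [[-0.999, 0.043, -0.0], [0.043, 0.999, 0.0], [0.0, 0.0, -1.0]]
force: [0.0, 0.5, -0.1]
finger_gap: 0.047
gripper_force: 0.0
```

Request:
apply_moves(moves=[0.93, -0.98, -0.55, 0, 0, 0.16, 55, 0, 0, 0, 0, 0, 0, 55, 0, 0, -0.5, 0, 0, 0, 55, 0, 0, -0.5, 0, 0, 0, 55, 0, 0, 0, 0, 0, 0, 55])

```text
t: 2.7
tcp_pos: [0.484, 0.1356, 0.104]
orientation: [[-1.0, 0.027, -0.002], [0.027, 1.0, -0.0], [0.002, -0.0, -1.0]]
force: [0.2, -0.3, 0.4]
finger_gap: 0.0472
gripper_force: 0.0
```

```bash
python3 - <<'E'
from h import *
import cv2
s=robot.get_state()
cv2.imwrite('pics/w2.png',optics.grab_frame('wrist'));print(s['t'],s['tcp_pos'],s['orientation'],s['finger_gap'])
E
```

```text
2.7 [0.484  0.1356 0.104 ] [[-0.9996  0.0265 -0.0022]
 [ 0.0265  0.9996 -0.0001]
 [ 0.0022 -0.0001 -1.    ]] 0.047189522677612894
```

View pics/w2.png

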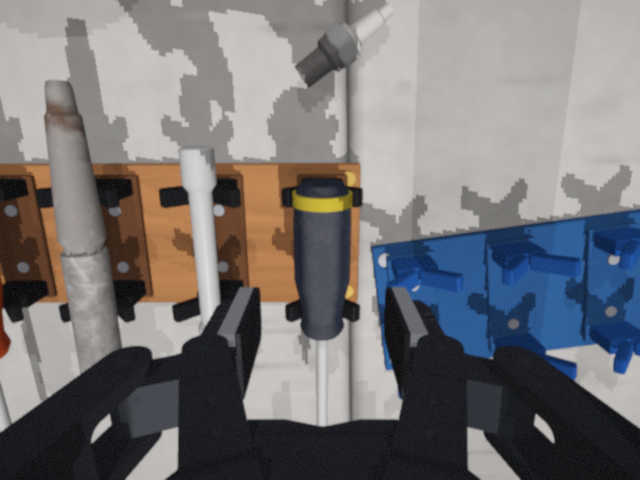

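The view is centred: the handle is at column 322, between fingers at 258 and 388. The board edges lie at rows 163 and 303, which I use to check the rack centre in x.

```bash
python3 - <<'E'
from h import *
s=robot.get_state();W=lambda p,z:atz(ray('wrist',p,s),z)
for p,z in [((20,164),.006),((330,163),.006),((130,303),.006),((250,303),.006),((414,284),.01),((513,324),.01),((613,259),.01),((612,311),.01),((218,210),.01),((222,267),.01),((115,211),.01),((123,267),.01),((11,211),.01),((24,267),.01)]: print(p,W(p,z))
E
```

```text
(20, 164) [ 0.4364 -0.0432  0.006 ]
(330, 163) [0.4408 0.1411 0.006 ]
(130, 303) [0.5281 0.008  0.006 ]
(250, 303) [0.5303 0.0867 0.006 ]
(414, 284) [0.5181 0.1929 0.01  ]
(513, 324) [0.5482 0.2589 0.01  ]
(613, 259) [0.5046 0.317  0.01  ]
(612, 311) [0.5406 0.3224 0.01  ]
(218, 210) [0.4666 0.0728 0.01  ]
(222, 267) [0.5032 0.0718 0.01  ]
(115, 211) [0.4655 0.0106 0.01  ]
(123, 267) [0.5015 0.0096 0.01  ]
(11, 211) [ 0.4638 -0.0522  0.01  ]
(24, 267) [ 0.4998 -0.0525  0.01  ]
```

Request:
apply_moves(moves=[0.1, -0.04, -0.97, 0, 0, 0, 55, 0, 0, -0.97, 0, 0, 0, 55, 0, 0, -0.97, 0, 0, 0, 55, 0, 0, 0, 0, 0, 0, 55, 0, 0, 0, 0, 0, 0, 10], grip_force=50)

```text
t: 3.38
tcp_pos: [0.4881, 0.1342, 0.0334]
orientation: [[-1.0, 0.027, 0.002], [0.027, 1.0, 0.0], [-0.002, 0.0, -1.0]]
force: [-0.6, 6.0, 1.7]
finger_gap: 0.0298
gripper_force: 4.1
```

Request:
apply_moves(moves=[0, 0, 0, 0, 0, 0, 10, 0, 0, 0, 0, 0, 0, 10, 0, 0, 0, 0, 0, 0, 10, 0, 0, 0.5, 0, 0, 0, 10, 0, 0, 0.5, 0, 0, 0, 10])

```text
t: 4.0
tcp_pos: [0.4879, 0.1339, 0.0589]
orientation: [[-1.0, 0.027, 0.001], [0.027, 1.0, -0.0], [-0.001, -0.0, -1.0]]
force: [1.1, -0.2, -1.8]
finger_gap: 0.0269
gripper_force: 49.4
```

Request:
apply_moves(moves=[0, 0, 1, 0, 0, 0, 10, 0, 0, 1, 0, 0, 0, 10, 0.66, 0.8, 0.4, 0, 0, 0.47, 10, 0.66, 0.8, 0, 0, 0, 0.47, 10, 0.66, 0.8, 0, 0, 0, 0.47, 10])

```text
t: 4.62
tcp_pos: [0.5377, 0.1945, 0.1188]
orientation: [[-0.993, -0.121, 0.002], [-0.121, 0.993, 0.0], [-0.002, -0.0, -1.0]]
force: [-0.3, 0.1, -0.9]
finger_gap: 0.0269
gripper_force: 49.4
```

Request:
apply_moves(moves=[0, 0, 0, 0, 0, 0, 10, 0, 0, -0.8, 0, 0, 0, 10, 0, 0, -0.8, 0, 0, 0, 10, 0, 0, 0, 0, 0, 0, 10, 0, 0, 0, 0, 0, 0, 10])

```text
t: 5.25
tcp_pos: [0.5373, 0.1937, 0.0785]
orientation: [[-0.993, -0.119, 0.001], [-0.119, 0.993, 0.0], [-0.001, -0.0, -1.0]]
force: [0.1, -0.1, -1.2]
finger_gap: 0.0265
gripper_force: 49.4
```

```bash
python3 - <<'E'
from h import *
import cv2
s=robot.get_state()
cv2.imwrite('pics/w3.png',optics.grab_frame('wrist'));print(s['t'],s['tcp_pos'],s['orientation'],s['finger_gap'],s['gripper_force'])
E
```

```text
5.25 [0.5373 0.1937 0.0785] [[-0.9929 -0.1193  0.0013]
 [-0.1193  0.9929  0.0001]
 [-0.0013 -0.0001 -1.    ]] 0.02654913913623087 49.40427931956947
```

View pics/w3.png

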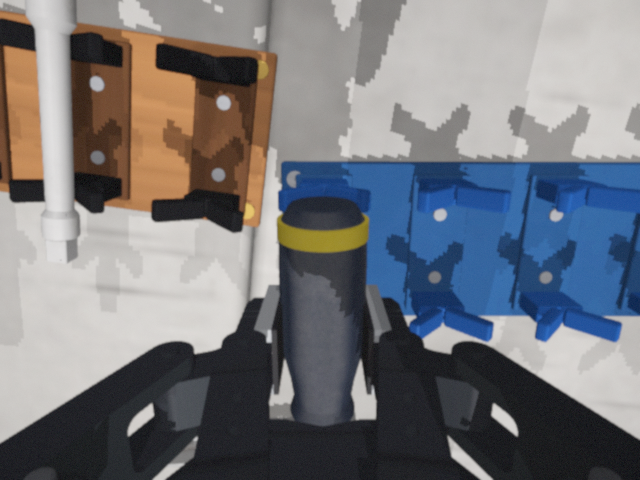

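The navy tool is held straight and parallel to the blue forks. The blue screws P3 (440,215)/(434,277) and P2 (556,215)/(546,277), and the freed wood place (223,103)/(218,174), give one more check.

```bash
python3 - <<'E'
from h import *
s=robot.get_state();W=lambda p,z:atz(ray('wrist',p,s),z)
for a,b in [((440,215),(434,277)),((556,215),(546,277)),((223,103),(218,174)),((97,84),(97,158))]:
  p,q=W(a,.01),W(b,.01);print((p+q)/2,q-p)
E
```

```text
[0.5288 0.2564 0.01  ] [0.0357 0.0038 0.    ]
[0.5213 0.319  0.01  ] [ 0.0357  0.0044 -0.    ]
[0.4852 0.1348 0.01  ] [ 0.0358 -0.0008  0.    ]
[0.4841 0.0723 0.01  ] [ 0.0365 -0.0012  0.    ]
```

Request:
apply_moves(moves=[0.06, 0, -0.6, 0, 0, 0, 10, 0, 0, -0.6, 0, 0, 0, 10, 0, 0, -0.5, 0, 0, 0, 10, 0, 0, 0, 0, 0, 0, 10, 0, 0, 0, 0, 0, 0, 10])

```text
t: 5.92
tcp_pos: [0.5383, 0.194, 0.0342]
orientation: [[-0.993, -0.12, -0.001], [-0.12, 0.993, -0.0], [0.001, -0.0, -1.0]]
force: [-0.2, 0.1, -1.2]
finger_gap: 0.0267
gripper_force: 49.8
```

Request:
apply_moves(moves=[0, 0, -0.04, 0, 0, 0, 10, 0, 0, 0, 0, 0, 0, 45, 0, 0, 0, 0, 0, 0, 55, 0, 0, 0, 0, 0, 0, 55, 0, 0, 0.5, 0, 0, 0, 55])

```text
t: 6.55
tcp_pos: [0.538, 0.1939, 0.0461]
orientation: [[-0.993, -0.12, -0.002], [-0.12, 0.993, -0.0], [0.002, -0.0, -1.0]]
force: [0.4, 0.4, -0.6]
finger_gap: 0.0469
gripper_force: 0.0
```

Request:
apply_moves(moves=[0, 0, 1, 0, 0, 0, 55, 0, 0, 1, 0, 0, 0, 55, 0, 0, 1, 0, 0, 0, 55, -0.42, -0.98, 0, 0, 0, -0.28, 55, -0.42, -0.98, 0, 0, 0, -0.28, 55])

```text
t: 7.18
tcp_pos: [0.5174, 0.1445, 0.1224]
orientation: [[-0.998, -0.061, 0.002], [-0.061, 0.998, -0.0], [-0.002, -0.0, -1.0]]
force: [0.5, 0.3, -0.3]
finger_gap: 0.0471
gripper_force: 0.0
```

Request:
apply_moves(moves=[-0.42, -0.98, 0, 0, 0, -0.28, 55, -0.42, -0.98, 0, 0, 0, -0.28, 55, -0.42, -0.98, 0, 0, 0, -0.28, 55, 0, 0, 0, 0, 0, 0, 55, 0, 0, 0, 0, 0, 0, 55])

```text
t: 7.8
tcp_pos: [0.4864, 0.0719, 0.1218]
orientation: [[-1.0, 0.026, 0.001], [0.026, 1.0, 0.0], [-0.001, 0.0, -1.0]]
force: [0.1, 0.2, -0.5]
finger_gap: 0.0473
gripper_force: 0.0
```

```bash
python3 - <<'E'
from h import *
import cv2
s=robot.get_state()
cv2.imwrite('pics/w4.png',optics.grab_frame('wrist'));print(s['t'],s['tcp_pos'],s['orientation'],s['finger_gap'],s['gripper_force'])
E
```

```text
7.8 [0.4864 0.0719 0.1218] [[-0.9997  0.0261  0.001 ]
 [ 0.0261  0.9997  0.0001]
 [-0.001   0.0001 -1.    ]] 0.047306256700580564 0.0
```

View pics/w4.png

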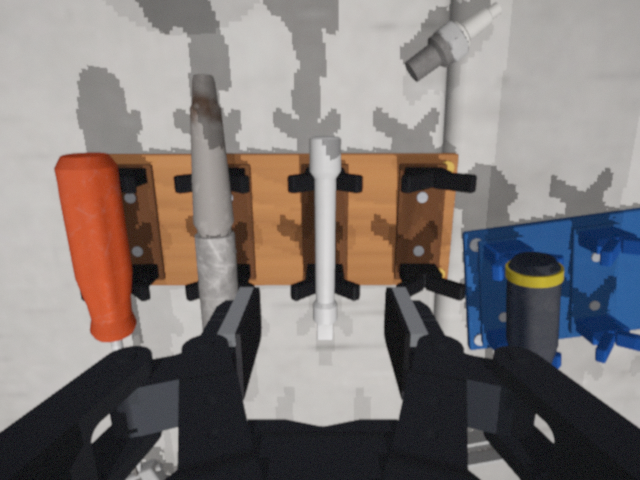

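The navy tool lies in the right-hand blue forks and the chrome bar is centred between the fingers at column 325.

Request:
apply_moves(moves=[-0.03, 0, -0.97, 0, 0, 0, 55, 0, 0, -0.97, 0, 0, 0, 55, 0, 0, -0.97, 0, 0, 0, 55, 0, 0, -0.97, 0, 0, 0, 55, 0, 0, 0, 0, 0, 0, 55], grip_force=60)

```text
t: 8.48
tcp_pos: [0.4846, 0.0721, 0.0232]
orientation: [[-1.0, 0.025, -0.003], [0.025, 1.0, 0.0], [0.003, 0.0, -1.0]]
force: [0.4, -0.1, 0.3]
finger_gap: 0.0467
gripper_force: 0.0
```

Request:
apply_moves(moves=[0, 0, 0, 0, 0, 0, 0, 0, 0, 0, 0, 0, 0, 0, 0, 0, 0, 0, 0, 0, 0, 0, 0, 0, 0, 0, 0, 0, 0, 0, 0, 0, 0, 0, 0])

```text
t: 9.1
tcp_pos: [0.486, 0.073, 0.0257]
orientation: [[-1.0, 0.027, 0.003], [0.027, 1.0, 0.002], [-0.003, 0.002, -1.0]]
force: [-0.4, 12.3, 5.0]
finger_gap: 0.0144
gripper_force: 58.5
```

Request:
apply_moves(moves=[0, 0, 0.5, 0, 0, 0, 0, 0, 0, 0.9, 0, 0, 0, 0, 0, 0, 1, 0, 0, 0, 0, 0, 0, 1, 0, 0, 0, 0, 0, 0, 0.5, 0, 0, 0, 0])

```text
t: 9.72
tcp_pos: [0.4858, 0.0713, 0.1237]
orientation: [[-1.0, 0.026, 0.003], [0.026, 1.0, -0.0], [-0.003, -0.0, -1.0]]
force: [0.3, -0.7, -0.3]
finger_gap: 0.0143
gripper_force: 58.7
```

Request:
apply_moves(moves=[0.22, 0.92, 0, 0, 0, 0.175, 0, 0.22, 0.92, 0, 0, 0, 0.175, 0, 0.22, 0.92, 0, 0, 0, 0.175, 0, 0.22, 0.92, 0, 0, 0, 0.175, 0, 0.22, 0.92, 0, 0, 0, 0.175, 0])

```text
t: 10.35
tcp_pos: [0.5127, 0.1871, 0.1218]
orientation: [[-0.998, -0.066, -0.0], [-0.066, 0.998, -0.0], [0.0, -0.0, -1.0]]
force: [0.7, -0.3, -0.8]
finger_gap: 0.014
gripper_force: 58.7
```

Request:
apply_moves(moves=[0.22, 0.92, 0, 0, 0, 0.175, 0, 0.22, 0.92, 0, 0, 0, 0.175, 0, 0.22, 0.92, 0, 0, 0, 0.175, 0, 0, 0, 0, 0, 0, 0, 0, 0, 0, 0, 0, 0, 0, 0])

```text
t: 10.98
tcp_pos: [0.529, 0.2549, 0.1216]
orientation: [[-0.993, -0.12, -0.001], [-0.12, 0.993, -0.0], [0.001, -0.0, -1.0]]
force: [0.1, -0.5, -0.3]
finger_gap: 0.0142
gripper_force: 58.7
```

Request:
apply_moves(moves=[0.04, 0.03, -0.95, 0, 0, 0, 0, 0, 0, -0.95, 0, 0, 0, 0, 0, 0, -0.95, 0, 0, 0, 0, 0, 0, -0.85, 0, 0, 0, 0, 0, 0, 0, 0, 0, 0, 0])

```text
t: 11.6
tcp_pos: [0.5297, 0.2554, 0.0285]
orientation: [[-0.993, -0.119, -0.002], [-0.119, 0.993, -0.001], [0.002, -0.0, -1.0]]
force: [-0.0, 0.2, -1.1]
finger_gap: 0.0142
gripper_force: 58.8
```

Request:
apply_moves(moves=[0, 0, -0.04, 0, 0, 0, 0, 0, 0, 0, 0, 0, 0, 0, 0, 0, 0, 0, 0, 0, 40, 0, 0, 0, 0, 0, 0, 55, 0, 0, 0, 0, 0, 0, 55])

```text
t: 12.22
tcp_pos: [0.5303, 0.2563, 0.0285]
orientation: [[-0.993, -0.12, 0.0], [-0.12, 0.993, 0.0], [-0.0, 0.0, -1.0]]
force: [1.3, -1.1, 0.1]
finger_gap: 0.047
gripper_force: 0.0
```

Request:
apply_moves(moves=[0, 0, 0.5, 0, 0, 0, 55, 0, 0, 1, 0, 0, 0, 55, 0, 0, 1, 0, 0, 0, 55, 0, 0, 1, 0, 0, 0, 55, 0, 0, 0.3, 0, 0, 0, 55])

```text
t: 12.85
tcp_pos: [0.5309, 0.2564, 0.1254]
orientation: [[-0.993, -0.12, 0.003], [-0.12, 0.993, 0.001], [-0.003, 0.0, -1.0]]
force: [-0.9, 0.6, 0.1]
finger_gap: 0.0468
gripper_force: 0.0
```

Request:
apply_moves(moves=[-0.19, -0.985, 0, 0, 0, -0.14, 55, -0.19, -0.985, 0, 0, 0, -0.14, 55, -0.19, -0.985, 0, 0, 0, -0.14, 55, -0.19, -0.985, 0, 0, 0, -0.14, 55, -0.19, -0.985, 0, 0, 0, -0.14, 55])

```text
t: 13.48
tcp_pos: [0.506, 0.1323, 0.1229]
orientation: [[-0.999, -0.046, -0.001], [-0.046, 0.999, -0.0], [0.001, 0.0, -1.0]]
force: [0.2, -0.5, 0.0]
finger_gap: 0.0468
gripper_force: 0.0
```

Request:
apply_moves(moves=[-0.19, -0.985, 0, 0, 0, -0.14, 55, -0.19, -0.985, 0, 0, 0, -0.14, 55, -0.19, -0.985, 0, 0, 0, -0.14, 55, -0.19, -0.985, 0, 0, 0, -0.14, 55, -0.19, -0.985, 0, 0, 0, -0.14, 55])

```text
t: 14.1
tcp_pos: [0.4823, 0.0093, 0.123]
orientation: [[-1.0, 0.027, -0.001], [0.027, 1.0, 0.0], [0.001, 0.0, -1.0]]
force: [-0.3, 0.1, -0.3]
finger_gap: 0.0473
gripper_force: 0.0
```

```bash
python3 - <<'E'
from h import *
import cv2
s=robot.get_state()
cv2.imwrite('pics/w5.png',optics.grab_frame('wrist'));s=robot.get_state();print(s['t'],s['tcp_pos'],s['orientation'],s['finger_gap'],s['gripper_force'])
E
```

```text
14.15 [0.4821 0.0072 0.123 ] [[-0.9996  0.0288 -0.0009]
 [ 0.0288  0.9996 -0.0007]
 [ 0.0008 -0.0007 -1.    ]] 0.04718979795180087 0.0
```

View pics/w5.png

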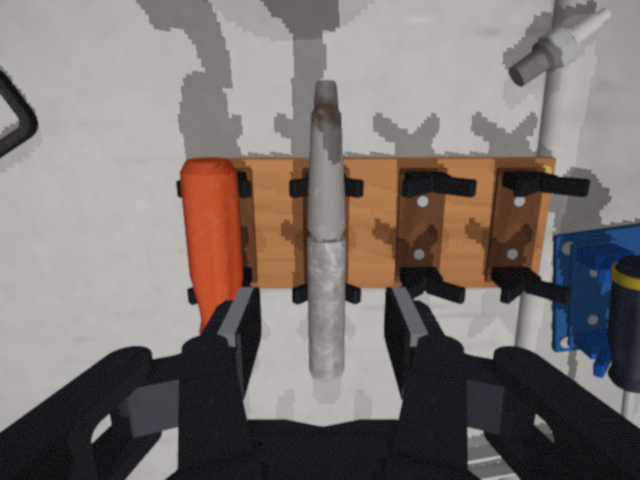

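The grey shank is centred at column 325 and the orange tool is clear of the left finger. I narrow the opening a little before going down.

Request:
apply_moves(moves=[0.06, 0.03, 0, 0, 0, 0, 48, 0, 0, -0.93, 0, 0, 0, 48, 0, 0, -0.93, 0, 0, 0, 48, 0, 0, -0.93, 0, 0, 0, 48, 0, 0, -0.93, 0, 0, 0, 48], grip_force=90)

```text
t: 14.78
tcp_pos: [0.4844, 0.0118, 0.0294]
orientation: [[-1.0, 0.025, -0.0], [0.025, 1.0, 0.0], [0.0, 0.0, -1.0]]
force: [-0.0, 0.2, -0.4]
finger_gap: 0.0408
gripper_force: 0.0
```

Request:
apply_moves(moves=[0, 0, 0, 0, 0, 0, 48, 0, 0, 0, 0, 0, 0, 0, 0, 0, 0, 0, 0, 0, 0, 0, 0, 0, 0, 0, 0, 0, 0, 0, 0, 0, 0, 0, 0])

```text
t: 15.4
tcp_pos: [0.4848, 0.0112, 0.0313]
orientation: [[-1.0, 0.026, 0.002], [0.026, 1.0, 0.0], [-0.002, 0.0, -1.0]]
force: [-1.4, 5.2, 7.3]
finger_gap: 0.0195
gripper_force: 87.9
```

Request:
apply_moves(moves=[0, 0, 0.4, 0, 0, 0, 0, 0, 0, 0.9, 0, 0, 0, 0, 0, 0, 1, 0, 0, 0, 0, 0, 0, 1, 0, 0, 0, 0, 0, 0, 0.6, 0, 0, 0, 0])

```text
t: 16.02
tcp_pos: [0.4844, 0.0105, 0.1292]
orientation: [[-1.0, 0.027, 0.001], [0.027, 1.0, -0.0], [-0.001, -0.0, -1.0]]
force: [-0.6, -0.4, -4.1]
finger_gap: 0.0193
gripper_force: 88.2
```

Request:
apply_moves(moves=[0.12, 0.945, 0, 0, 0, 0.108, 0, 0.12, 0.945, 0, 0, 0, 0.108, 0, 0.12, 0.945, 0, 0, 0, 0.108, 0, 0.12, 0.945, 0, 0, 0, 0.108, 0, 0.12, 0.945, 0, 0, 0, 0.108, 0])

```text
t: 16.65
tcp_pos: [0.499, 0.1295, 0.1276]
orientation: [[-1.0, -0.03, -0.001], [-0.03, 1.0, -0.0], [0.001, -0.0, -1.0]]
force: [0.0, 0.6, -4.2]
finger_gap: 0.0193
gripper_force: 88.5
```

Request:
apply_moves(moves=[0.12, 0.945, 0, 0, 0, 0.108, 0, 0.12, 0.945, 0, 0, 0, 0.108, 0, 0.12, 0.945, 0, 0, 0, 0.108, 0, 0.12, 0.945, 0, 0, 0, 0.108, 0, 0.12, 0.945, 0, 0, 0, 0.108, 0])

```text
t: 17.27
tcp_pos: [0.514, 0.2475, 0.1275]
orientation: [[-0.996, -0.087, -0.001], [-0.087, 0.996, -0.001], [0.001, -0.0, -1.0]]
force: [-0.3, 0.5, -3.8]
finger_gap: 0.0192
gripper_force: 88.5
```

Request:
apply_moves(moves=[0.12, 0.945, 0, 0, 0, 0.108, 0, 0.12, 0.945, 0, 0, 0, 0.108, 0, 0.12, 0.945, 0, 0, 0, 0.108, 0, 0, 0, 0, 0, 0, 0, 0, 0, 0, 0, 0, 0, 0, 0])

```text
t: 17.9
tcp_pos: [0.523, 0.3172, 0.1274]
orientation: [[-0.993, -0.12, -0.001], [-0.12, 0.993, -0.001], [0.001, -0.001, -1.0]]
force: [-0.4, -0.4, -3.0]
finger_gap: 0.0194
gripper_force: 88.7
```

```bash
python3 - <<'E'
from h import *
import cv2
s=robot.get_state()
cv2.imwrite('pics/w6.png',optics.grab_frame('wrist'));print(s['t'],s['tcp_pos'],s['orientation'],s['finger_gap'],s['gripper_force'])
E
```

```text
17.9 [0.523  0.3172 0.1274] [[-0.9928 -0.12   -0.001 ]
 [-0.12    0.9928 -0.0007]
 [ 0.001  -0.0006 -1.    ]] 0.019441956704040992 88.65267276763916
```

View pics/w6.png

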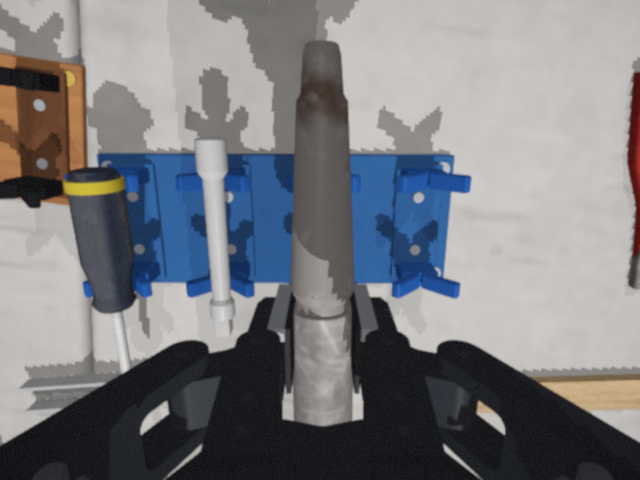

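Navy and chrome lie properly in their forks and the shank is held straight. The P1 screws are at (418,198) and (414,249). I set the shank down.

```bash
python3 - <<'E'
from h import *
s=robot.get_state();W=lambda p,z:atz(ray('wrist',p,s),z)
for a,b in [((418,198),(414,249)),((229,197),(231,249)),((40,105),(41,163))]:
  p,q=W(a,.01),W(b,.01);print((p+q)/2,q-p)
E
```

```text
[0.5141 0.379  0.01  ] [0.035  0.0038 0.    ]
[0.5286 0.2555 0.01  ] [0.0357 0.0034 0.    ]
[0.4851 0.1339 0.01  ] [ 0.0359 -0.0018  0.    ]
```

Request:
apply_moves(moves=[0, 0.04, -0.95, 0, 0, 0, 0, 0, 0, -0.95, 0, 0, 0, 0, 0, 0, -0.95, 0, 0, 0, 0, 0, 0, -0.9, 0, 0, 0, 0, 0, 0, 0, 0, 0, 0, 0])

```text
t: 18.58
tcp_pos: [0.5231, 0.3179, 0.0334]
orientation: [[-0.993, -0.119, -0.002], [-0.119, 0.993, -0.001], [0.002, -0.001, -1.0]]
force: [-0.8, -0.8, -4.2]
finger_gap: 0.0194
gripper_force: 88.6
```

Request:
apply_moves(moves=[0, 0, -0.04, 0, 0, 0, 0, 0, 0, 0, 0, 0, 0, 0, 0, 0, 0, 0, 0, 0, 40, 0, 0, 0, 0, 0, 0, 50, 0, 0, 0, 0, 0, 0, 50])

```text
t: 19.2
tcp_pos: [0.5235, 0.319, 0.0334]
orientation: [[-0.993, -0.12, 0.001], [-0.12, 0.993, 0.0], [-0.001, 0.0, -1.0]]
force: [0.0, -0.1, 0.1]
finger_gap: 0.0425
gripper_force: 0.0
```

Request:
apply_moves(moves=[0, 0, 0.5, 0, 0, 0, 50, 0, 0, 1, 0, 0, 0, 50, 0, 0, 1, 0, 0, 0, 50, 0, 0, 1, 0, 0, 0, 50, 0, 0, 0.3, 0, 0, 0, 50])

```text
t: 19.82
tcp_pos: [0.5239, 0.3191, 0.1303]
orientation: [[-0.993, -0.12, 0.003], [-0.12, 0.993, 0.001], [-0.003, 0.001, -1.0]]
force: [1.0, -0.2, 0.3]
finger_gap: 0.0426
gripper_force: 0.0
```

Request:
apply_moves(moves=[-0.11, -0.987, 0, 0, 0, -0.094, 55, -0.11, -0.987, 0, 0, 0, -0.094, 55, -0.11, -0.987, 0, 0, 0, -0.094, 55, -0.11, -0.987, 0, 0, 0, -0.094, 55, -0.11, -0.987, 0, 0, 0, -0.094, 55])

```text
t: 20.45
tcp_pos: [0.5091, 0.1946, 0.1277]
orientation: [[-0.997, -0.071, -0.001], [-0.071, 0.997, -0.0], [0.001, -0.0, -1.0]]
force: [-0.4, 0.3, -0.1]
finger_gap: 0.0468
gripper_force: 0.0
```

Request:
apply_moves(moves=[-0.11, -0.987, 0, 0, 0, -0.094, 55, -0.11, -0.987, 0, 0, 0, -0.094, 55, -0.11, -0.987, 0, 0, 0, -0.094, 55, -0.11, -0.987, 0, 0, 0, -0.094, 55, -0.11, -0.987, 0, 0, 0, -0.094, 55])

```text
t: 21.08
tcp_pos: [0.4954, 0.0713, 0.1278]
orientation: [[-1.0, -0.022, -0.001], [-0.022, 1.0, 0.0], [0.001, 0.0, -1.0]]
force: [-0.4, 0.6, 0.5]
finger_gap: 0.0468
gripper_force: 0.0
```

Request:
apply_moves(moves=[-0.11, -0.987, 0, 0, 0, -0.094, 55, -0.11, -0.987, 0, 0, 0, -0.094, 55, -0.11, -0.987, 0, 0, 0, -0.094, 55, -0.11, -0.987, 0, 0, 0, -0.094, 55, -0.11, -0.987, 0, 0, 0, -0.094, 55])

```text
t: 21.7
tcp_pos: [0.4816, -0.052, 0.1278]
orientation: [[-1.0, 0.027, -0.001], [0.027, 1.0, 0.0], [0.001, 0.0, -1.0]]
force: [0.0, 0.1, -0.4]
finger_gap: 0.0467
gripper_force: 0.0
```

Request:
apply_moves(moves=[0, 0, 0, 0, 0, 0, 55, 0, 0, 0, 0, 0, 0, 55, 0, 0, 0, 0, 0, 0, 55, 0, 0, 0, 0, 0, 0, 55, 0, 0, 0, 0, 0, 0, 55])

```text
t: 22.32
tcp_pos: [0.482, -0.051, 0.128]
orientation: [[-1.0, 0.027, -0.0], [0.027, 1.0, 0.0], [0.0, 0.0, -1.0]]
force: [1.1, 0.0, 0.1]
finger_gap: 0.0475
gripper_force: 0.0
```

```bash
python3 - <<'E'
from h import *
import cv2
s=robot.get_state()
cv2.imwrite('pics/w7.png',optics.grab_frame('wrist'));print(s['t'],s['tcp_pos'],s['orientation'],s['finger_gap'],s['gripper_force'])
E
```

```text
22.325 [ 0.482 -0.051  0.128] [[-0.9996  0.0266 -0.    ]
 [ 0.0266  0.9996  0.    ]
 [ 0.      0.     -1.    ]] 0.047499034261649926 0.0
```

View pics/w7.png

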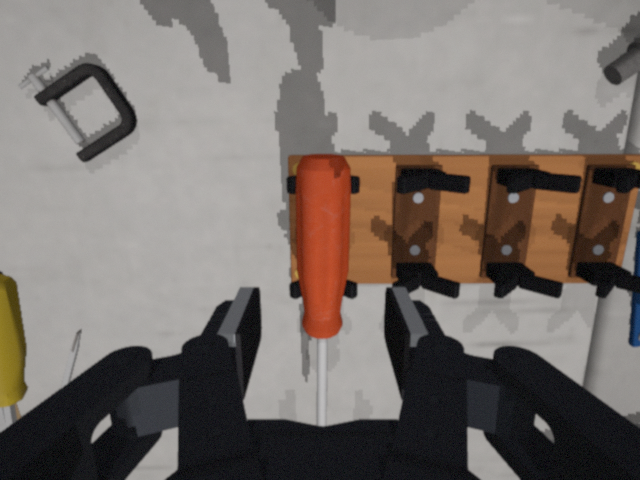

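The orange handle is centred at column 323. I go down and grip it.

Request:
apply_moves(moves=[0, -0.02, -0.94, 0, 0, 0, 55, 0, 0, -0.94, 0, 0, 0, 55, 0, 0, -0.94, 0, 0, 0, 55, 0, 0, -0.94, 0, 0, 0, 55, 0, 0, 0, 0, 0, 0, 55], grip_force=50)

```text
t: 23.0
tcp_pos: [0.4812, -0.0515, 0.033]
orientation: [[-1.0, 0.027, -0.003], [0.027, 1.0, 0.001], [0.003, 0.001, -1.0]]
force: [0.6, 0.7, 0.5]
finger_gap: 0.0471
gripper_force: 0.0
```

Request:
apply_moves(moves=[0, 0, 0, 0, 0, 0, 10, 0, 0, 0, 0, 0, 0, 10, 0, 0, 0, 0, 0, 0, 10, 0, 0, 0, 0, 0, 0, 10, 0, 0, 0, 0, 0, 0, 10])

```text
t: 23.62
tcp_pos: [0.4824, -0.0511, 0.0353]
orientation: [[-1.0, 0.027, 0.002], [0.027, 1.0, 0.001], [-0.002, 0.001, -1.0]]
force: [0.3, 5.1, 2.1]
finger_gap: 0.0264
gripper_force: 48.8
```

Request:
apply_moves(moves=[0, 0, 0.4, 0, 0, 0, 10, 0, 0, 0.9, 0, 0, 0, 10, 0, 0, 1, 0, 0, 0, 10, 0, 0, 1, 0, 0, 0, 10, 0, 0, 0.7, 0, 0, 0, 10])

```text
t: 24.25
tcp_pos: [0.4824, -0.0521, 0.1364]
orientation: [[-1.0, 0.027, 0.003], [0.027, 1.0, -0.001], [-0.003, -0.001, -1.0]]
force: [-0.7, -0.9, -1.3]
finger_gap: 0.0267
gripper_force: 49.2
```

Request:
apply_moves(moves=[0.07, 0.96, 0, 0, 0, 0.078, 10, 0.07, 0.96, 0, 0, 0, 0.078, 10, 0.07, 0.96, 0, 0, 0, 0.078, 10, 0.07, 0.96, 0, 0, 0, 0.078, 10, 0.07, 0.96, 0, 0, 0, 0.078, 10])

```text
t: 24.88
tcp_pos: [0.491, 0.0689, 0.1353]
orientation: [[-1.0, -0.014, 0.002], [-0.014, 1.0, -0.0], [-0.002, -0.0, -1.0]]
force: [-0.1, 0.2, -1.6]
finger_gap: 0.0262
gripper_force: 49.2
```

Request:
apply_moves(moves=[0.07, 0.96, 0, 0, 0, 0.078, 10, 0.07, 0.96, 0, 0, 0, 0.078, 10, 0.07, 0.96, 0, 0, 0, 0.078, 10, 0.07, 0.96, 0, 0, 0, 0.078, 10, 0.07, 0.96, 0, 0, 0, 0.078, 10])

```text
t: 25.5
tcp_pos: [0.4998, 0.1889, 0.1354]
orientation: [[-0.998, -0.055, 0.002], [-0.055, 0.998, -0.0], [-0.002, -0.0, -1.0]]
force: [0.5, -0.6, -1.0]
finger_gap: 0.0263
gripper_force: 49.2
```

Request:
apply_moves(moves=[0.07, 0.96, 0, 0, 0, 0.078, 10, 0.07, 0.96, 0, 0, 0, 0.078, 10, 0.07, 0.96, 0, 0, 0, 0.078, 10, 0.07, 0.96, 0, 0, 0, 0.078, 10, 0.07, 0.96, 0, 0, 0, 0.078, 10])

```text
t: 26.12
tcp_pos: [0.5085, 0.309, 0.1354]
orientation: [[-0.995, -0.096, 0.002], [-0.096, 0.995, 0.0], [-0.002, 0.0, -1.0]]
force: [0.6, -0.7, -0.9]
finger_gap: 0.0264
gripper_force: 49.2
```

Request:
apply_moves(moves=[0.07, 0.96, 0, 0, 0, 0.078, 10, 0.07, 0.96, 0, 0, 0, 0.078, 10, 0.07, 0.96, 0, 0, 0, 0.078, 10, 0, 0, 0, 0, 0, 0, 10, 0, 0, 0, 0, 0, 0, 10])

```text
t: 26.75
tcp_pos: [0.5136, 0.3796, 0.1346]
orientation: [[-0.993, -0.119, 0.0], [-0.119, 0.993, -0.0], [-0.0, -0.0, -1.0]]
force: [-0.1, -0.6, -0.8]
finger_gap: 0.0263
gripper_force: 49.2
```

Request:
apply_moves(moves=[0.04, 0.02, -0.98, 0, 0, 0, 10, 0, 0, -0.98, 0, 0, 0, 10, 0, 0, -0.98, 0, 0, 0, 10, 0, 0, -0.9, 0, 0, 0, 10, 0, 0, 0, 0, 0, 0, 10])

```text
t: 27.38
tcp_pos: [0.5144, 0.3796, 0.0375]
orientation: [[-0.993, -0.119, -0.002], [-0.119, 0.993, -0.001], [0.002, -0.001, -1.0]]
force: [0.5, -0.1, -0.8]
finger_gap: 0.0263
gripper_force: 49.2
```

Request:
apply_moves(moves=[0, 0, -0.04, 0, 0, 0, 10, 0, 0, 0, 0, 0, 0, 10, 0, 0, 0, 0, 0, 0, 45, 0, 0, 0, 0, 0, 0, 55, 0, 0, 0, 0, 0, 0, 55])

```text
t: 28.0
tcp_pos: [0.5145, 0.3808, 0.0372]
orientation: [[-0.993, -0.12, 0.0], [-0.12, 0.993, 0.0], [-0.0, 0.0, -1.0]]
force: [0.5, 0.8, -0.4]
finger_gap: 0.047
gripper_force: 0.0
```

Request:
apply_moves(moves=[0, 0, 0.5, 0, 0, 0, 55, 0, 0, 1, 0, 0, 0, 55, 0, 0, 1, 0, 0, 0, 55, 0, 0, 1, 0, 0, 0, 55, 0, 0, 1, 0, 0, 0, 55])

```text
t: 28.62
tcp_pos: [0.5145, 0.3808, 0.1514]
orientation: [[-0.993, -0.12, 0.001], [-0.12, 0.993, 0.0], [-0.001, 0.0, -1.0]]
force: [-0.9, -1.1, -0.1]
finger_gap: 0.0468
gripper_force: 0.0
```

Request:
apply_moves(moves=[-1, 0, 1, 0, 0, 0, 55, -1, 0, 1, 0, 0, 0, 55, -1, 0, 1, 0, 0, 0, 55, -1, 0, 0, 0, 0, 0, 55, 0, 0, 0, 0, 0, 0, 55])

```text
t: 29.25
tcp_pos: [0.4135, 0.381, 0.226]
orientation: [[-0.993, -0.121, 0.001], [-0.121, 0.993, 0.001], [-0.001, 0.001, -1.0]]
force: [0.6, -0.1, -0.2]
finger_gap: 0.0472
gripper_force: 0.0
```

```bash
python3 - <<'E'
from h import *
import cv2
s=robot.get_state()
a=optics.grab_frame('top')[155:305,190:440];b=optics.grab_frame('scene')[180:360,240:480]
a=cv2.resize(a,(500,300),interpolation=cv2.INTER_CUBIC);b=cv2.resize(b,(400,300),interpolation=cv2.INTER_CUBIC)
w=optics.grab_frame('wrist');w=cv2.resize(w,(400,300))
out=np.zeros((600,800,3),np.uint8);out[:300,:500]=a;out[300:,:400]=b;out[300:,400:]=w
cv2.imwrite('pics/end.png',out);print(s['t'],s['tcp_pos'])
E
```

```text
29.25 [0.4135 0.381  0.226 ]
```

View pics/end.png

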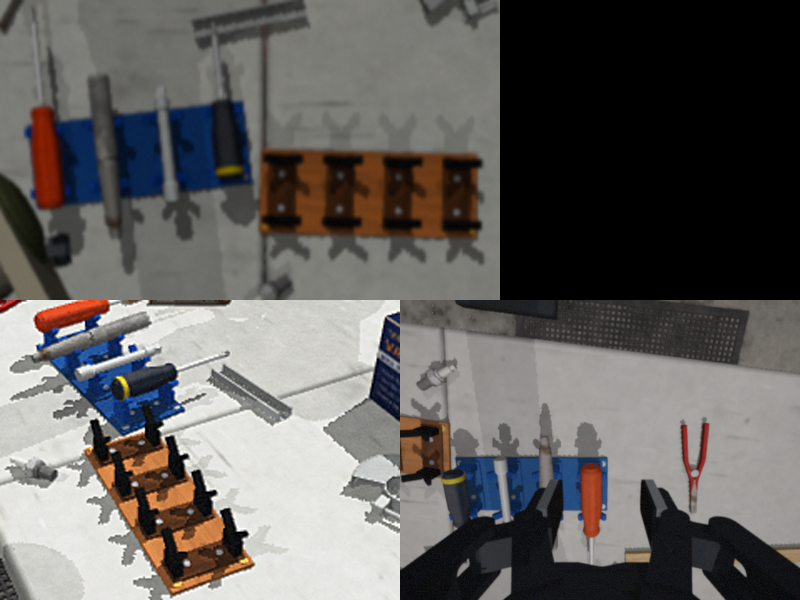

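All four tools lie level in the blue forks, and from left to right they read orange, grey, chrome, navy. The gripper is clear.

```bash
python3 -c "
from workcell import sign_off
print(sign_off())"
```

```text
the job is handed in; nothing more can be done
None
```

The job is handed in: from left to right the blue rack holds the orange driver, grey shank, chrome bar and navy driver, each lying in its own forks; the arm was clear at 29 s of the 99 s allowed.

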